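# Dial open the combination padlock on a gauge case and take it off the hasp

## Task

Unlock the combination padlock on the blue gauge case: turn its dial clockwise until the white pointer stands at the red mark, then back anticlockwise to the green mark. Pull the shackle fully open towards the front of the case, lift the open lock off the staple and finish still holding it, steady in the fingers, the whole lock at least 20 cm above the bench; leave everything else on the bench as it is.

Things in the scene. Friction and masses are not known exactly. Their poses are not given: they have to be found in the camera images.
- gauge_case: Small blue steel gauge case right of the vise, fixed to the bench, 170 mm front to back (x), 110 mm wide (y), lid top 69 mm above its underside. Origin: centre of its underside; its front (hasp side) faces its own -x; z up. On the lid a steel hasp leaf with a three-sided shroud (walls up to 87.5 mm), open to the front; the padlock lies in it with 1.5 mm play. The lid stays shut throughout.
- staple (a point): Top of the staple: an upright loop of 5 mm steel rod, 23 mm wide along the case's y, 13 mm inside, at the front edge of the case; this point is 97 mm above the bench. It stands close in front of the padlock case and encloses the shackle's short leg (the leg at the padlock's +y), so the lock cannot lift off until that leg is pulled out of the padlock case and past the staple.
- padlock: Combination padlock lying flat, dial up, about 0.3 kg. Dark case 60 mm (x) x 58 mm (y) x 28 mm (z). Origin: centre of the case's underside (71 mm above the bench at the start); z up out of the dial face; -x towards the shackle. Shackle and dial belong to it. Locked, it has 3 mm play to and fro. With the shackle fully out it lifts straight up off the staple by the shackle; its case may sag.
- red_mark (a point): Red dot on top of the padlock case, 4 mm across, 25 mm from the dial axis, 45 degrees clockwise (seen from above) from the direction of the shackle. 24 marks 15 degrees apart ring the dial; the others, but for the green one, are fine grey ticks.
- green_mark (a point): Green dot on top of the padlock case, 4 mm across, 25 mm from the dial axis, 30 degrees anticlockwise (seen from above) from the direction of the shackle.
- dial (a joint): Dial angle in rad, growing clockwise seen from above; 0 = white pointer towards the shackle; red mark +0.785, green mark -0.524. Clicks every 0.262 rad (about 0.14 N m to turn), stays where left. It drags a hidden wheel along: at red turn back within 0.14 rad of the mark, end within half a click of green; on the way do not pass -1.0. If red was overshot, turn to -1.6 and start again.
- dial_knob (a point): Centre of the top of the dial knob, on the dial axis, z up, turning with the dial. Round black knurled knob, 28 mm diameter, 17.5 mm high, on a flat steel skirt of 42 mm diameter whose top is 17.5 mm below this point; the padlock case's top is 21.5 mm below it. White pointer line on the knob's top and side and on the skirt, along the point's -x.
- shackle (a joint): How far the shackle is drawn out of the padlock case, in m: 0 shut, 0.026 fully out (stop). Blocked at about 0.0015 until the dial has been set; then it slides with about 2 N (damped) and stays where it is left. With it out, the dial cannot turn.
- shackle_grip (a point): Midway between the two shackle legs on their centre line, 14 mm above the padlock's underside; travels with the shackle, axes as the padlock. Legs: 8 mm bright round bar along x, 36 mm apart (44 mm over the outside), straight from the padlock case to 10 mm past this point, then a round bow ending 32 mm past it. It lies 34 mm from the padlock case and 15 mm in front of the gauge case.
- solder_spool: Bystander: white solder reel, 52 mm diameter, 30 mm high, standing at the front edge of the bench, right of the shackle. Origin: centre of its underside.
- lug_casting: Bystander: dark grey round hollow casting, 37 mm diameter, 45 mm high, standing at the front edge of the bench between the vise and the shackle. Origin: centre of its underside.
- screwdriver: Bystander: flat screwdriver with a red handle, 225 mm long, 28 mm thick, lying left of the vise. Origin: centre of its underside.
- die_grinder: Bystander: yellow die grinder, 195 mm long, 50 mm thick, lying at the left. Origin: centre of its underside.

How it is judged:
On the way, in this order (a step that is already met when the one before it is completed fails the run):
1. the dial is turned to the red mark (value of joint dial between 0.635 and 0.935 rad), for 0.1 s.
2. the dial is turned back to the green mark (value of joint dial between -0.674 and -0.374 rad), for 0.1 s.
3. the shackle is pulled open (value of joint shackle above 0.02 m), for 0.2 s.
At the end, for the whole second after the job is handed in: The padlock is off the staple and held in the fingers (finger force over 1 N, nothing else touching it on the case), its shackle at least 15 mm open, the lock's underside centre and shackle at least 180 mm above the bench, and it is steady (under 50 mm/s and 0.4 rad/s) (value of joint shackle above 0.015 m and height (world z) of each of padlock, shackle_grip above 0.18 m and contact force between the fingers and padlock above 1 N and contact force between padlock and gauge_case below 0.05 N and linear speed of padlock below 0.05 m/s and angular speed of padlock below 0.4 rad/s); the arm keeps its last pose, push and grip.
It fails at once if another thing on the bench is disturbed (moved more than 25 mm) (distance of any of solder_spool, lug_casting, screwdriver, die_grinder from where it was at the start of the episode above 0.025 m).
It also fails if it takes over 58 s, if anything falls off the work surface, if the arm or the gripper's body presses on something with over 40 N, if the wrist force passes 120 N, or if a joint passes its speed limit or range.

## Robot

A 6-joint arm with a two-finger parallel gripper is mounted at the origin on a cart in front of the work surface, level with it; the furniture and walls round the work are solid. World frame = base frame: x ahead of the robot, y to its left, z up, the work surface at z = 0. Lengths are in m, angles in rad, forces in N, time in s.
With the tool pointing down it reaches from about 0.25 to 0.775 m from the base axis. Payload 8.9 kg.
Tool frame: the origin (TCP) lies on the centre line of the jaws, within the pads' length; the fingertips stand 19 mm ahead of it and the grasp point (between the pads) is the TCP; z points along the fingers, y is the line along which they close (so a half turn about z gives the same grasp; the last joint's range is limited). The gripper opens to 85 mm and grips with 20 to 120 N. Pads are 22 mm wide; open, the fingers measure 114 mm over their backs; the gripper's body (76 mm by 85 mm) begins 54 mm behind the grasp point. The pads swing forward as they close: fully open they stand 13 mm farther back than shut.
Start: joints at [-1.304, 0.291, -0.153, 1.127, 0, 1.431], TCP at [0.207, -0.482, 0.25] pointing down, gripper open.
Joint ranges: [-2.52, 2.52], [-0.91, 1.74], [-1.3, 1.37], [-1.96, 2.02], [-1.52, 1.47], [-3.14, 3.14]. Speed limits (rad/s): [2.22, 2.22, 2.79, 3.14, 3.14, 3.14].

## Interface

Orientations are given as a rotation vector (axis times angle).
In Python, from plant import arm gives the robot as it stands.
- The arm moves only by the shell command python3 -m handwheel 'ROWS'. ROWS is JSON, a list of rows, each an object with "dp": the shift along the world's x, y, z in mm, a list of three; "angular": the turn, a rotation vector about the world's x, y, z in degrees, a list of three; "jaw": the opening, from -1 (shut) to 1 (fully open). A call has 1 to 8 rows; each row shifts and turns the commanded pose from where the row before left it; what a row does not reach is not made up. A row lasts 1/8 s, in which the tool goes at most 62.5 mm and 10.7 degrees, less where a joint would pass 70% of its speed; a pose out of reach is approached as far as the arm can. A call is refused whole if a number of a shift passes 62.5 or a number of a turn 10.7, either way. A call with a gripper value outside its range is refused whole. The fingers move at their own pace and stop on an object; the grip force is fixed at half the most. Time passes only in rows, so rows that do not move let the fingers close. It gives the time, the measured TCP pose, the force, the opening and the grip force at its end, in the units of the state.
- arm.state(): the state, without advancing time (a new reading comes with each control period).
- arm.snapshot(name): name is "scene" or "top" or "wrist"; returns the picture (420x560x3 uint8, red, green, blue); there is no depth.
- arm.camera_model(name): a dict with "fx", "fy", "cx", "cy" (pixels), "k1" (the pictures are not rectified: a ray, as slopes to the right and down, at radius r is drawn at 1 + k1 r^2 times it, then the intrinsics apply), "rvec" (rotation vector, rad) and "tvec" (3), from world to camera coordinates, as OpenCV has them; the wrist camera has in their place "hand_eye" (4x4, takes a point from camera to tool coordinates, whose origin is the TCP and whose axes are the flange's). Camera axes: x right, y down, z forward; pixel columns grow to the right and rows downward; lengths in m; the calibration is good to about 2 mm. A picture is of the moment at which its call begins: read the wrist's pose just before it. camera_model takes no time and is no camera call.
- arm.close_job(): hands the job in; it is judged then, once.
Trained networks look in the newest picture that a camera, given by its name, has taken for a name from the list of things; names that differ only in an ending like _2 or _b are one class to them, and where a whole thing is asked for, a point or a joint stands for the part that bears it (a point fixed in the world has none). Each returns a list of dicts, best first, with "conf" (0 to 1); they miss things now and then, are a little off and sometimes report something else, mostly with a low value. They report only what shows in the picture. A call takes as long as a camera call.
- arm.recognise(target, camera): "extent" ([left, top, right, bottom] in pixels, round what is visible of it).
- arm.spot_point(target, camera): "at" ([column, row] in pixels: a listed point, or the origin of a listed thing).
The state is a dict: "time": time; "joints": joint angles; "joint_vel": joint speeds; "joint_efforts": joint torques, N m; "eef_pos": TCP position; "eef_rot": TCP orientation; "contact_force": force on the tool from outside, world axes, zero at the start; "ft_torque": the same for the moment, N m; "finger_gap": finger opening in m; "finger_force": force on a finger pad.
Only numpy, scipy, OpenCV 4.12 (cv2) and the standard library are available. Lean on these libraries where they do the work, as an engineer would, in place of code of your own. Each camera call takes 0.05 s, during which the arm holds its last target. There are 200 camera calls.

## Working session

There is one attempt and no reset: what is moved stays moved. The work goes in short steps, Python scripts to look and compute and a shell command to move; the robot and the scene stay as the last step left them, time stands still between calls to the robot, and variables do not carry over. Pictures are saved under pics/ and viewed, at most 10 in all, crops included, and the job is handed in when it is done.

```bash
mkdir -p pics; ls
cat > h.py <<'E'
import numpy as np, cv2
from scipy.spatial.transform import Rotation as R
from plant import arm
def ray(cam,px,st=None):
    m=arm.camera_model(cam)
    d=np.array([(px[0]-m['cx'])/m['fx'],(px[1]-m['cy'])/m['fy']])
    u=d.copy()
    for _ in range(20): u=d/(1+m['k1']*(u@u))
    v=np.array([u[0],u[1],1.])
    if 'hand_eye' in m:
        H=np.array(m['hand_eye']); Rt=R.from_rotvec(st['eef_rot']).as_matrix()
        return np.array(st['eef_pos'])+Rt@H[:3,3], Rt@H[:3,:3]@v
    Rm=R.from_rotvec(np.ravel(m['rvec'])).as_matrix()
    return -Rm.T@np.ravel(m['tvec']), Rm.T@v
def at_z(cam,px,z,st=None):
    o,d=ray(cam,px,st); return o+d*(z-o[2])/d[2]
def snap(cam,f=None):
    st=arm.state(); im=arm.snapshot(cam)
    if f: cv2.imwrite('pics/'+f,cv2.cvtColor(im,cv2.COLOR_RGB2BGR))
    return st,im
Z=dict(staple=.097,dial_knob=.071+.028+.0215,red_mark=.099,green_mark=.099,shackle_grip=.085,padlock=.071,gauge_case=0,solder_spool=0,lug_casting=0)
def pts(cam,names,st):
    for n in names:
        for r in arm.spot_point(n,cam)[:2]:
            print(cam,n,round(r['conf'],2),np.round(r['at'],1),np.round(at_z(cam,r['at'],Z[n],st),4))
E
python3 - <<'E'
from h import *
s=arm.state();print(s)
for c in('top','scene'):
    st,_=snap(c,c+'0.png'); pts(c,list(Z),st)
E
```

```text
pics
{'time': 0.0, 'joints': array([-1.30444240e+00,  2.91241442e-01, -1.54114698e-01,  1.12668605e+00,
        1.47816948e-05,  1.43153419e+00]), 'joint_vel': array([ 0.0001953 , -0.00142648,  0.00130385, -0.00112345,  0.00033255,
       -0.0007893 ]), 'joint_efforts': array([ 5.30313849e-01, -5.35039294e+01,  3.31379628e+01,  1.53001113e-02,
       -1.64474468e-04,  1.21051738e-05]), 'eef_pos': array([ 0.20707676, -0.48200053,  0.2497568 ]), 'eef_rot': array([-3.07598644e+00, -6.32530848e-01,  1.01063483e-04]), 'contact_force': array([ 0.132955  , -0.57570523,  0.1444432 ]), 'ft_torque': array([ 0.03871831, -0.02148302, -0.00724943]), 'finger_force': 0.0, 'finger_gap': 0.0857432994120895}
top staple 0.83 [388.6 222.2] [ 0.4327 -0.1883  0.097 ]
top staple 0.2 [156.5 209.9] [0.4805 0.3967 0.097 ]
top dial_knob 0.78 [393.1 209.7] [ 0.4617 -0.1965  0.1205]
top red_mark 0.64 [386.  215.9] [ 0.4485 -0.182   0.099 ]
top green_mark 0.9 [394.7 220.2] [ 0.4371 -0.2036  0.099 ]
top shackle_grip 0.64 [398.7 234.3] [ 0.402  -0.2151  0.085 ]
top padlock 0.94 [388.6 211.1] [ 0.4627 -0.1944  0.071 ]
top gauge_case 0.93 [382.1 197.9] [ 0.5047 -0.1917  0.    ]
top solder_spool 0.76 [407.5 257.8] [ 0.3414 -0.2541  0.    ]
top lug_casting 0.58 [353.6 244.8] [ 0.3809 -0.1096  0.    ]
scene staple 0.7 [370.8 258.3] [ 0.4206 -0.1885  0.097 ]
scene dial_knob 0.71 [387.5 240.7] [ 0.4709 -0.1899  0.1205]
scene red_mark 0.83 [374.3 253.7] [ 0.4383 -0.1835  0.099 ]
scene green_mark 0.93 [388.5 258.4] [ 0.4447 -0.2143  0.099 ]
scene shackle_grip 0.61 [372.  272.5] [ 0.3951 -0.2127  0.085 ]
scene padlock 0.78 [383.9 264.5] [ 0.4587 -0.196   0.071 ]
scene gauge_case 0.62 [392.8 285.5] [ 0.5035 -0.1955  0.    ]
scene solder_spool 0.74 [369.5 330.6] [ 0.3396 -0.2594  0.    ]
scene lug_casting 0.83 [325.4 291.2] [ 0.3747 -0.1129  0.    ]
```

Run:
```python
from h import *
m=arm.camera_model('wrist');print(np.round(m['hand_eye'],3),m['fx'],m['cx'],m['cy'])
a=cv2.imread('pics/scene0.png');b=cv2.imread('pics/top0.png')
a=cv2.resize(a[190:350,280:480],(800,640))[:600]
cv2.imwrite('pics/s0c.png',a)
```

```text
[[ 0.    -0.946 -0.324  0.082]
 [ 1.     0.     0.     0.001]
 [ 0.    -0.324  0.946 -0.123]
 [ 0.     0.     0.     1.   ]] 293.10289887831425 287.38872193465346 207.48941227439522
```

```bash
python3 -m handwheel '[{"dp":[35,41,0],"angular":[0,0,0],"jaw":1},{"dp":[35,41,0],"angular":[0,0,0],"jaw":1},{"dp":[35,41,0],"angular":[0,0,0],"jaw":1},{"dp":[35,41,0],"angular":[0,0,0],"jaw":1},{"dp":[35,41,0],"angular":[0,0,0],"jaw":1},{"dp":[30,41,0],"angular":[0,0,0],"jaw":1},{"dp":[20,41,0],"angular":[0,0,0],"jaw":1},{"dp":[0,0,0],"angular":[0,0,0],"jaw":1}]'
```

```text
time: 2.0
eef_pos: [0.4332, -0.1929, 0.2503]
eef_rot: [-3.075, -0.64, -0.0]
contact_force: [-0.2, -0.6, 0.1]
finger_gap: 0.0853
finger_force: 0.0
```

View pics/s0c.png

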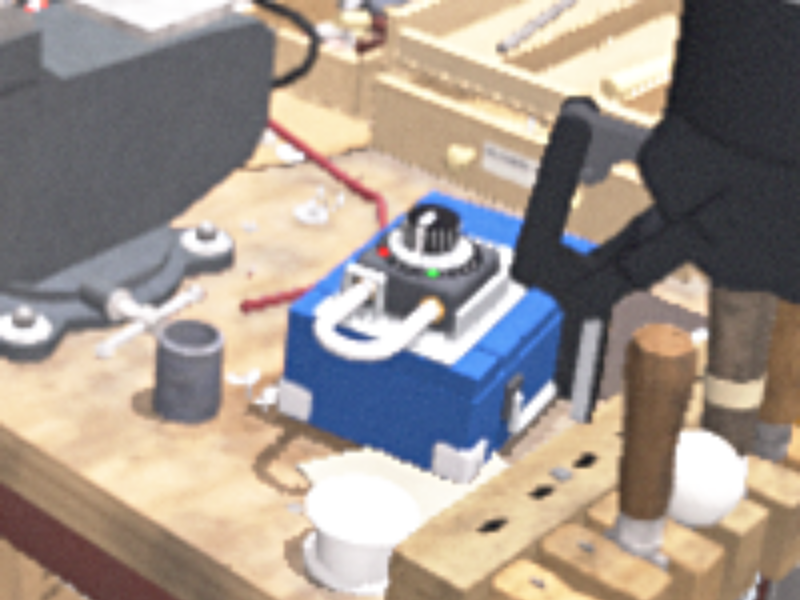

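The scene picture shows the lock on the case with its shackle to the front. The red dot is at crop (383,252), the green at (433,272), and the pointer line at (428,215) faces roughly forward. A tool rack stands at the right and the vise at the left.

Run:
```python
from h import *
st,im=snap('wrist','w1.png'); print(st['joints'],st['eef_pos'])
pts('wrist',['staple','dial_knob','red_mark','green_mark','shackle_grip','padlock','solder_spool','lug_casting'],st)
```

```text
[-5.73631055e-01  1.94446014e-01 -2.81233197e-01  1.09522787e+00
  4.79232584e-04  2.15792241e+00] [ 0.43319162 -0.19292021  0.25034071]
wrist staple 0.66 [278.1 201.6] [ 0.4246 -0.1876  0.097 ]
wrist dial_knob 0.68 [305.  176.1] [ 0.4629 -0.1979  0.1205]
wrist red_mark 0.97 [283.3 185.1] [ 0.4426 -0.1855  0.099 ]
wrist green_mark 0.85 [308.2 193. ] [ 0.445  -0.2109  0.099 ]
wrist shackle_grip 0.91 [290.5 227.1] [ 0.4   -0.212  0.085]
wrist padlock 0.83 [301.6 166.2] [ 0.462  -0.1975  0.071 ]
wrist padlock 0.59 [282.3 184.4] [ 0.4361 -0.1868  0.071 ]
wrist solder_spool 0.76 [300.8 251.5] [ 0.3393 -0.2555 -0.    ]
wrist lug_casting 0.71 [215.7 188.6] [ 0.3786 -0.1143  0.    ]
```

View pics/w1.png

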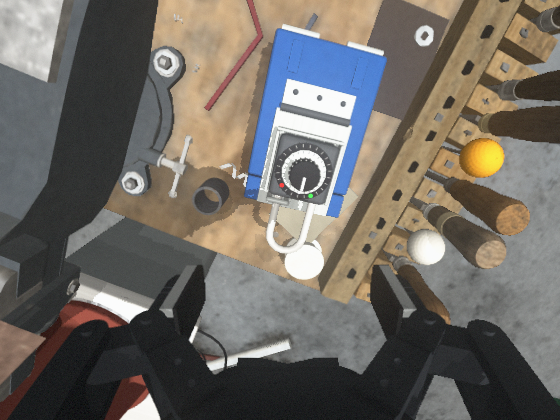

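The wrist view shows the dial at (304,174), the red dot at (283,185), the green at (309,195) and the shackle bow at (288,248). The spool is at (304,262). Next I rectify the dial region to read the pointer.

```bash
cat >> h.py <<'E'
def topview(im,st,c,z,half,n=400):
    """rectified view of plane z; world +x up, +y left"""
    m=arm.camera_model('wrist');H=np.array(m['hand_eye']);Rt=R.from_rotvec(st['eef_rot']).as_matrix()
    Rc=Rt@H[:3,:3];o=np.array(st['eef_pos'])+Rt@H[:3,3]
    j,i=np.meshgrid(np.arange(n),np.arange(n))
    P=np.stack([c[0]+half*(1-2*i/n),c[1]+half*(1-2*j/n),np.full(i.shape,z)],-1)-o
    q=P@Rc; u=q[...,:2]/q[...,2:]; u=u*(1+m['k1']*(u**2).sum(-1,keepdims=True))
    return cv2.remap(im,(u[...,0]*m['fx']+m['cx']).astype('f4'),(u[...,1]*m['fy']+m['cy']).astype('f4'),1)[...,::-1]
E
python3 - <<'E'
from h import *
st=arm.state(); im=cv2.imread('pics/w1.png')[...,::-1].copy()
a=topview(im,st,(.463,-.198),.1205,.03);b=topview(im,st,(.455,-.198),.099,.06)
cv2.imwrite('pics/tv1.png',np.hstack([a,b]))
E
```

```text
(no output)
```

View pics/tv1.png

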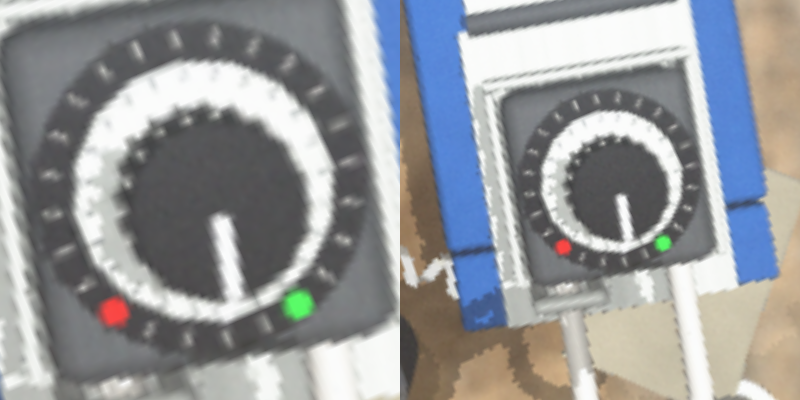

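```bash
python3 -m handwheel '[{"dp":[15,-4,-30],"angular":[0,0,0],"jaw":1},{"dp":[14,-3,-30],"angular":[0,0,0],"jaw":1},{"dp":[0,0,0],"angular":[0,0,0],"jaw":1}]'
python3 - <<'E'
from h import *
st,im=snap('wrist','w2.png'); print(st['eef_pos'])
pts('wrist',['dial_knob','red_mark','green_mark','shackle_grip','staple'],st)
a=topview(im,st,(.4625,-.2),.1205,.03);b=topview(im,st,(.455,-.2),.099,.06)
for k in(a,b): k=cv2.line(k,(195,200),(205,200),(0,255,255),1)
out=np.ascontiguousarray(np.hstack([a,b]));cv2.drawMarker(out,(200,200),(0,255,255));cv2.circle(out,(200,200),93,(0,255,255),1)
cv2.imwrite('pics/tv2.png',out)
E
```

```text
time: 2.82
eef_pos: [0.4604, -0.2021, 0.1886]
eef_rot: [-3.075, -0.632, 0.004]
contact_force: [-0.3, 0.7, 0.8]
finger_gap: 0.0856
finger_force: 0.0
[ 0.46036274 -0.20208917  0.18856905]
wrist dial_knob 0.68 [286.1 227. ] [ 0.4626 -0.201   0.1205]
wrist red_mark 0.75 [257.3 230.4] [ 0.4426 -0.1847  0.099 ]
wrist green_mark 0.65 [287.5 238.4] [ 0.4457 -0.2093  0.099 ]
wrist staple 0.78 [247.5 251.5] [ 0.421  -0.1843  0.097 ]Traceback (most recent call last):
  File "<stdin>", line 5, in <module>
cv2.error: OpenCV(4.12.0) :-1: error: (-5:Bad argument) in function 'line'
> Overload resolution failed:
>  - Layout of the output array img is incompatible with cv::Mat
>  - Expected Ptr<cv::UMat> for argument 'img'
```

```bash
python3 -m handwheel '[{"dp":[2,1,-30],"angular":[0,0,0],"jaw":1},{"dp":[0,0,-25],"angular":[0,0,0],"jaw":1},{"dp":[0,0,-9],"angular":[0,0,0],"jaw":1},{"dp":[0,0,0],"angular":[0,0,0],"jaw":1}]'
```

```text
time: 3.62
eef_pos: [0.4632, -0.2014, 0.1266]
eef_rot: [-3.077, -0.633, 0.0]
contact_force: [0.4, 0.1, 0.4]
finger_gap: 0.0851
finger_force: 0.0
```

```bash
python3 -m handwheel '[{"dp":[-1,0,-2],"angular":[0,0,0],"jaw":-1},{"dp":[0,0,0],"angular":[0,0,0],"jaw":-1},{"dp":[0,0,0],"angular":[0,0,0],"jaw":-1},{"dp":[0,0,0],"angular":[0,0,0],"jaw":-1},{"dp":[0,0,0],"angular":[0,0,0],"jaw":-1},{"dp":[0,0,0],"angular":[0,0,0],"jaw":-1}]'
```

```text
time: 4.38
eef_pos: [0.4612, -0.1991, 0.1247]
eef_rot: [-3.073, -0.634, 0.001]
contact_force: [-4.9, 11.0, 12.3]
finger_gap: 0.026
finger_force: 58.2
```

```bash
python3 -m handwheel '[{"dp":[-0.8,1.8,1],"angular":[0,0,0],"jaw":-1},{"dp":[0,0,0],"angular":[0,0,0],"jaw":-1}]'
python3 - <<'E'
from h import *
st,im=snap('wrist','w3.png');print(st['joints'])
E
```

```text
time: 4.62
eef_pos: [0.4611, -0.1989, 0.1252]
eef_rot: [-3.076, -0.633, 0.0]
contact_force: [-1.0, 4.2, -0.4]
finger_gap: 0.0253
finger_force: 59.4
[-5.53365529e-01  3.58741040e-01 -4.11990315e-01  8.01003786e-01
  6.54027707e-04  2.18213277e+00]
```

View pics/w3.png

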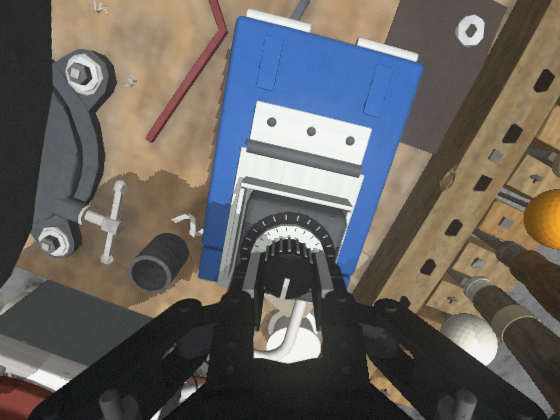

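The fingers hold the knob, with pads about (250–335, 250–320) and the pointer visible at (287,285). Now I turn it clockwise by 45°.

```bash
python3 -m handwheel '[{"dp":[0,0,0],"angular":[0,0,-7.5],"jaw":-1},{"dp":[0,0,0],"angular":[0,0,-7.5],"jaw":-1},{"dp":[0,0,0],"angular":[0,0,-7.5],"jaw":-1},{"dp":[0,0,0],"angular":[0,0,-7.5],"jaw":-1},{"dp":[0,0,0],"angular":[0,0,-7.5],"jaw":-1},{"dp":[0,0,0],"angular":[0,0,-7.5],"jaw":-1},{"dp":[0,0,0],"angular":[0,0,0],"jaw":-1},{"dp":[0,0,0],"angular":[0,0,0],"jaw":-1}]'
python3 - <<'E'
from h import *
st,im=snap('wrist','w4.png');print(st['joints'],st['ft_torque'])
a=topview(im,st,(.462,-.2),.1205,.03);b=topview(im,st,(.455,-.2),.101,.04)
cv2.imwrite('pics/tv4.png',np.hstack([a,b]))
E
```

```text
time: 5.68
eef_pos: [0.4613, -0.1974, 0.1251]
eef_rot: [-3.081, 0.59, 0.001]
contact_force: [-0.1, 11.5, 3.8]
finger_gap: 0.0257
finger_force: 60.0
[-0.55260092  0.35876806 -0.4121617   0.80223576  0.0038641   2.96745542] [2.68594683 0.06757322 0.03959414]
```

View pics/tv4.png

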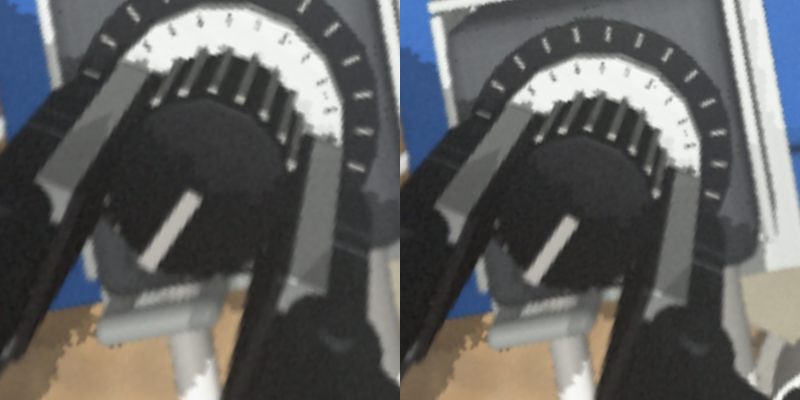

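```bash
python3 -m handwheel '[{"dp":[0,1.5,0],"angular":[0,0,7.5],"jaw":-1},{"dp":[0,0,0],"angular":[0,0,7.5],"jaw":-1},{"dp":[0,0,0],"angular":[0,0,7.5],"jaw":-1},{"dp":[0,0,0],"angular":[0,0,7.5],"jaw":-1},{"dp":[0,0,0],"angular":[0,0,7.5],"jaw":-1},{"dp":[0,0,0],"angular":[0,0,7.5],"jaw":-1},{"dp":[0,0,0],"angular":[0,0,7.5],"jaw":-1},{"dp":[0,0,0],"angular":[0,0,7.5],"jaw":-1}]'
python3 -m handwheel '[{"dp":[0,0,0],"angular":[0,0,7.5],"jaw":-1},{"dp":[0,0,0],"angular":[0,0,7.5],"jaw":-1},{"dp":[0,0,0],"angular":[0,0,0],"jaw":-1},{"dp":[0,0,0],"angular":[0,0,0],"jaw":-1}]'
python3 -m handwheel '[{"dp":[0,0,0],"angular":[0,0,0],"jaw":1},{"dp":[0,0,0],"angular":[0,0,0],"jaw":1},{"dp":[0,0,0],"angular":[0,0,0],"jaw":1},{"dp":[0,0,0],"angular":[0,0,0],"jaw":1},{"dp":[0,0,35],"angular":[0,0,0],"jaw":1},{"dp":[0,0,40],"angular":[0,0,0],"jaw":1},{"dp":[0,0,0],"angular":[0,0,0],"jaw":1}]'
python3 - <<'E'
from h import *
st,im=snap('wrist','w5.png');print(st['joints'],st['eef_pos'])
pts('wrist',['dial_knob','red_mark','green_mark','shackle_grip','staple'],st)
a=topview(im,st,(.4625,-.199),.1205,.03);b=topview(im,st,(.425,-.205),.085,.07)
cv2.imwrite('pics/tv5.png',np.hstack([a,b]))
E
```

```text
time: 6.72
eef_pos: [0.4615, -0.1985, 0.1251]
eef_rot: [2.966, 1.035, -0.001]
contact_force: [0.1, 0.1, -2.6]
finger_gap: 0.0255
finger_force: 59.3
time: 7.22
eef_pos: [0.4615, -0.1983, 0.1252]
eef_rot: [2.81, 1.404, -0.0]
contact_force: [-0.0, 0.2, -3.6]
finger_gap: 0.0255
finger_force: 59.4
time: 8.1
eef_pos: [0.4631, -0.1991, 0.2031]
eef_rot: [2.804, 1.406, 0.004]
contact_force: [1.0, -0.9, -0.7]
finger_gap: 0.0852
finger_force: 0.0
[-5.51092354e-01  2.79917964e-01 -2.97762031e-01  9.87734953e-01
 -3.38260898e-06  1.66117999e+00] [ 0.46308928 -0.19905204  0.20306772]
wrist dial_knob 0.66 [281.  223.4] [ 0.4595 -0.1973  0.1205]
wrist dial_knob 0.32 [253.6 211.3] [ 0.449  -0.1773  0.1205]
wrist red_mark 0.86 [254.8 215.2] [ 0.441  -0.1852  0.099 ]
wrist green_mark 0.69 [273.9 239.1] [ 0.4404 -0.2118  0.099 ]
wrist shackle_grip 0.71 [236.1 251.4] [ 0.4007 -0.2057  0.085 ]
wrist shackle_grip 0.47 [235.9 277.7] [ 0.3825 -0.227   0.085 ]
wrist staple 0.98 [236.9 227.8] [ 0.4211 -0.1855  0.097 ]
```

View pics/tv5.png

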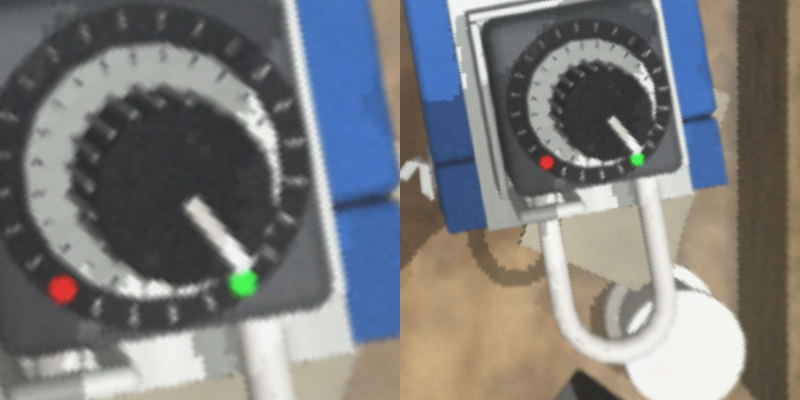

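The pointer is at the green dot (left half (245,283)). In the right half the shackle legs are at (550,225) and (652,225) and the bow ends at (612,362). Next I move above the shackle, align with the lock at about 10.5° yaw, and check from near.

```bash
python3 -m handwheel '[{"dp":[-16.5,-2,-10],"angular":[0,0,-10.6],"jaw":0.6},{"dp":[-16.5,-2,-10],"angular":[0,0,-10.6],"jaw":0.6},{"dp":[-16.5,-2,-10],"angular":[0,0,-10.6],"jaw":0.6},{"dp":[-16.5,-2,-10],"angular":[0,0,-10.6],"jaw":0.6},{"dp":[0,0,0],"angular":[0,0,0],"jaw":0.6},{"dp":[0,0,0],"angular":[0,0,0],"jaw":0.6}]'
python3 - <<'E'
from h import *
st,im=snap('wrist','w6.png');print(st['joints'])
pts('wrist',['shackle_grip','staple','dial_knob','solder_spool','lug_casting'],st)
a=im[...,::-1];b=topview(im,st,(.42,-.205),.085,.07,420)
o=np.hstack([cv2.resize(a,(380,285)),np.zeros((285,0,3),'u1')]);o=np.vstack([o,np.zeros((135,380,3),'u1')])
cv2.imwrite('pics/tv6.png',np.hstack([o,b]))
E
```

```text
time: 9.15
eef_pos: [0.396, -0.2062, 0.1605]
eef_rot: [3.127, 0.303, 0.001]
contact_force: [-0.8, -0.4, -0.4]
finger_gap: 0.0681
finger_force: 0.0
[-6.44175759e-01  2.21105637e-01 -5.02555396e-01  8.46758066e-01
  1.79302716e-04  2.30417996e+00]
wrist staple 0.92 [264.8 189. ] [ 0.4247 -0.1866  0.097 ]
wrist staple 0.35 [291.6 128.7] [ 0.4659 -0.1964  0.097 ]
wrist dial_knob 0.92 [295.  138.6] [ 0.4625 -0.1986  0.1205]
wrist solder_spool 0.56 [319.1 252.5] [ 0.3386 -0.2536  0.    ]
wrist solder_spool 0.31 [196.2 195.2] [ 0.3776 -0.117   0.    ]
wrist lug_casting 0.85 [196.4 193.6] [ 0.3793 -0.117   0.    ]
```

View pics/tv6.png

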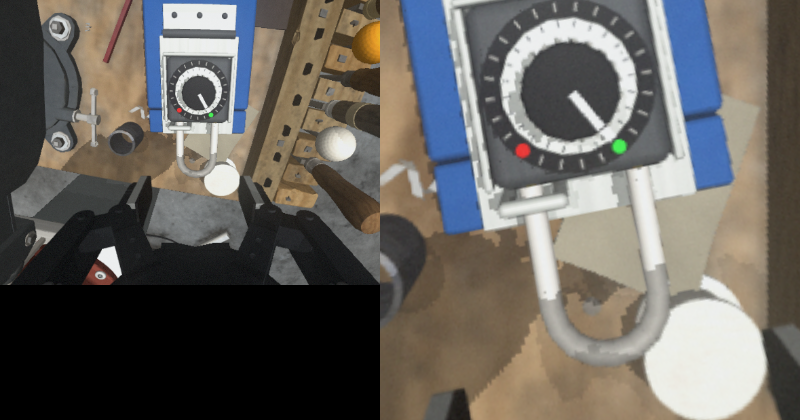

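The close view confirms legs at about (543,260) and (651,260) and the bow end at (607,365). The spool is at (705,360). The rack tools at the right need a clearance check before I go down.

Run:
```python
from h import *
A=dict(eef_pos=[.4332,-.1929,.2503],eef_rot=[-3.075,-.64,0]);B=arm.state()
for n,p,q in [('white',(426,247),(497,214)),('orange',(482,157),(541,63)),('handle',(445,315),(550,330)),('railcorner',(345,296),(372,290))]:
    o1,d1=ray('wrist',p,A);o2,d2=ray('wrist',q,B)
    t=np.linalg.lstsq(np.stack([d1,-d2],1),o2-o1,rcond=None)[0]
    print(n,np.round(o1+t[0]*d1,3),np.round(o2+t[1]*d2,3))
```

```text
white [ 0.435 -0.368  0.072] [ 0.433 -0.368  0.073]
orange [ 0.553 -0.395  0.032] [ 0.556 -0.39   0.029]
handle [ 0.407 -0.359  0.163] [ 0.395 -0.353  0.163]
railcorner [ 0.419 -0.241  0.213] [ 0.427 -0.229  0.202]
```

```bash
python3 -m handwheel '[{"dp":[1,-1,-25],"angular":[0,0,0],"jaw":0.6},{"dp":[1,-1,-25],"angular":[0,0,0],"jaw":0.6},{"dp":[0,0,-13],"angular":[0,0,0],"jaw":0.6},{"dp":[0,0,-10],"angular":[0,0,0],"jaw":0.6},{"dp":[0,0,0],"angular":[0,0,0],"jaw":0.6}]'
```

```text
time: 10.07
eef_pos: [0.3973, -0.2079, 0.0871]
eef_rot: [-3.127, -0.297, 0.001]
contact_force: [0.4, -0.3, 0.0]
finger_gap: 0.0682
finger_force: 0.0
```

```bash
python3 -m handwheel '[{"dp":[0,0,0],"angular":[0,0,0],"jaw":0},{"dp":[0,0,0],"angular":[0,0,0],"jaw":-1},{"dp":[0,0,0],"angular":[0,0,0],"jaw":-1},{"dp":[0,0,0],"angular":[0,0,0],"jaw":-1},{"dp":[0,0,0],"angular":[0,0,0],"jaw":-1}]'
```

```text
time: 10.7
eef_pos: [0.3977, -0.2083, 0.0877]
eef_rot: [3.127, 0.297, 0.001]
contact_force: [-2.5, 0.1, 5.9]
finger_gap: 0.0418
finger_force: 60.0
```

```bash
python3 -m handwheel '[{"dp":[-3.5,-0.6,0],"angular":[0,0,0],"jaw":-1},{"dp":[-3.5,-0.6,0],"angular":[0,0,0],"jaw":-1},{"dp":[-3.5,-0.6,0],"angular":[0,0,0],"jaw":-1},{"dp":[-3.5,-0.6,0],"angular":[0,0,0],"jaw":-1},{"dp":[-3.5,-0.6,0],"angular":[0,0,0],"jaw":-1},{"dp":[-3.5,-0.6,0],"angular":[0,0,0],"jaw":-1},{"dp":[-3.5,-0.6,0],"angular":[0,0,0],"jaw":-1},{"dp":[0,0,0],"angular":[0,0,0],"jaw":-1}]'
```

```text
time: 11.7
eef_pos: [0.3724, -0.2123, 0.0873]
eef_rot: [3.127, 0.296, -0.001]
contact_force: [-0.5, -3.3, 3.7]
finger_gap: 0.0417
finger_force: 60.3
```

```bash
python3 -m handwheel '[{"dp":[-2,-0.4,0],"angular":[0,0,0],"jaw":-1},{"dp":[-2,-0.4,0],"angular":[0,0,0],"jaw":-1},{"dp":[0,0,0],"angular":[0,0,0],"jaw":-1},{"dp":[0,0,0],"angular":[0,0,0],"jaw":-1}]'
python3 - <<'E'
from h import *
st,im=snap('wrist','w7.png')
a=im[...,::-1];b=topview(im,st,(.42,-.205),.085,.07,420)
o=np.vstack([cv2.resize(a,(380,285)),np.zeros((135,380,3),'u1')])
cv2.imwrite('pics/tv7.png',np.hstack([o,b]))
E
```

```text
time: 12.2
eef_pos: [0.3689, -0.2127, 0.0872]
eef_rot: [-3.127, -0.297, 0.0]
contact_force: [3.4, 1.5, 3.0]
finger_gap: 0.0423
finger_force: 60.3
```

View pics/tv7.png

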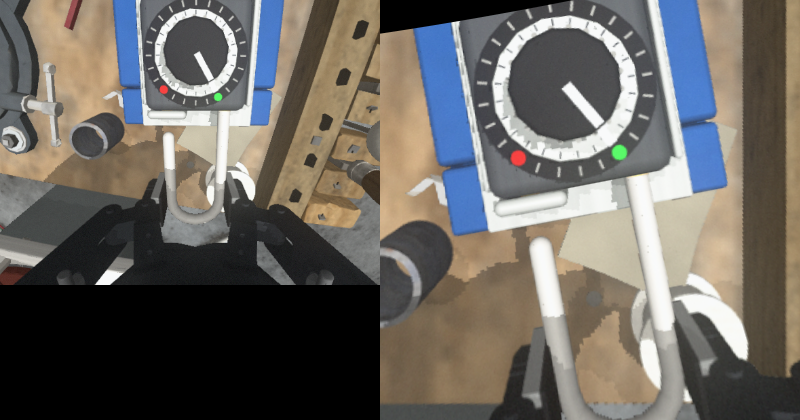

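The short leg's tip at (539,240) is out and clear of the staple at (530,205). Now I lift.

```bash
python3 -m handwheel '[{"dp":[0,0,5],"angular":[0,0,0],"jaw":-1},{"dp":[0,0,5],"angular":[0,0,0],"jaw":-1},{"dp":[0,0,6],"angular":[0,0,0],"jaw":-1},{"dp":[0,0,8],"angular":[0,0,0],"jaw":-1},{"dp":[0,0,10],"angular":[0,0,0],"jaw":-1},{"dp":[0,0,0],"angular":[0,0,0],"jaw":-1}]'
```

```text
time: 13.0
eef_pos: [0.3693, -0.2124, 0.1215]
eef_rot: [-3.126, -0.298, -0.001]
contact_force: [6.2, 1.9, -2.7]
finger_gap: 0.0415
finger_force: 61.6
```

```bash
python3 -m handwheel '[{"dp":[0,0,10],"angular":[0,0,0],"jaw":-1},{"dp":[0,0,12],"angular":[0,0,0],"jaw":-1},{"dp":[0,0,15],"angular":[0,0,0],"jaw":-1},{"dp":[0,0,20],"angular":[0,0,0],"jaw":-1},{"dp":[0,0,20],"angular":[0,0,0],"jaw":-1},{"dp":[0,0,20],"angular":[0,0,0],"jaw":-1},{"dp":[0,0,20],"angular":[0,0,0],"jaw":-1},{"dp":[0,0,20],"angular":[0,0,0],"jaw":-1}]'
python3 -m handwheel '[{"dp":[0,0,25],"angular":[0,0,0],"jaw":-1},{"dp":[0,0,25],"angular":[0,0,0],"jaw":-1},{"dp":[0,0,20],"angular":[0,0,0],"jaw":-1},{"dp":[0,0,10],"angular":[0,0,0],"jaw":-1},{"dp":[0,0,0],"angular":[0,0,0],"jaw":-1},{"dp":[0,0,0],"angular":[0,0,0],"jaw":-1},{"dp":[0,0,0],"angular":[0,0,0],"jaw":-1},{"dp":[0,0,0],"angular":[0,0,0],"jaw":-1}]'
python3 - <<'E'
from h import *
st,w=snap('wrist','w8.png');_,s=snap('scene','s8.png')
print(arm.recognise('padlock','wrist')[:1],arm.spot_point('padlock','scene')[:1],arm.recognise('padlock','scene')[:1])
cv2.imwrite('pics/v8.png',np.hstack([cv2.resize(w,(400,300)),cv2.resize(s[100:340,240:500],(400,369))[:300]])[...,::-1])
E
```

```text
time: 14.0
eef_pos: [0.3674, -0.2123, 0.2581]
eef_rot: [-3.126, -0.297, 0.006]
contact_force: [0.7, 0.5, -3.0]
finger_gap: 0.0404
finger_force: 62.5
time: 15.0
eef_pos: [0.3688, -0.2129, 0.3379]
eef_rot: [-3.127, -0.297, 0.001]
contact_force: [0.2, 0.5, -3.4]
finger_gap: 0.0408
finger_force: 62.4
[{'extent': [232.6, 23.4, 346.3, 320.4], 'conf': 0.85}] [{'at': [325.9, 293.7], 'conf': 0.65}] [{'extent': [365.5, 146.6, 417.6, 176.2], 'conf': 0.79}]
```

View pics/v8.png

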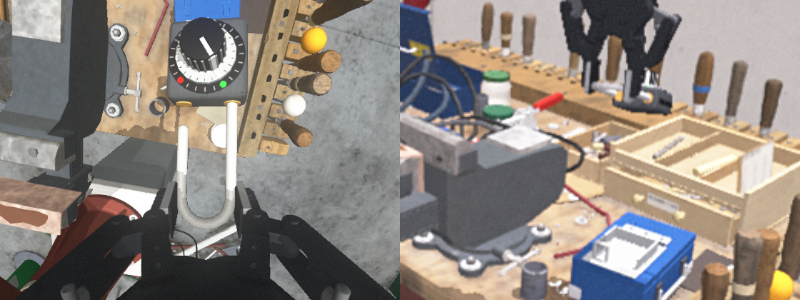

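The lock hangs open and nearly level in the fingers about 0.33 m up, with the case, spool and casting left in place. I'm handing it in.

```bash
python3 -c "
from plant import arm
print(arm.close_job())"
```

```text
the job is handed in; nothing more can be done
None
```

I unlocked the padlock, lifted it off the staple and handed the job in at about 15 s; it is held open and steady in the fingers about 0.33 m above the bench, but no verdict was reported back.

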